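Load and start the wax melter

TASK

Hang the empty strainer basket inside the wax melter by hooking its bent lip over the rim of the tank's near long side, and let go of it. Then start the melter: with the fingers, press the long middle key on the sloping keypad until you feel it give and hold it for about a second, without leaning on it hard, and take the hand away. Do not press the two square keys, and leave the three candles standing around the basket where they are.

Things in the scene. Friction and masses are not known exactly. Their poses are not given: they have to be found in the camera images.
- basket: Loose hook-on strainer basket of bare steel with a black grip, about 0.35 kg, standing on the table. Origin: centre of its underside, z up. Open box 60 (x) x 90 (y) x 70 high (mm); on its -x side a back plate (x -33 to -30, 70 wide) rises to z 100 and bends over outwards (-x) into a lip hanging at x -49 to -45, z 75 to 100: a slot 12 wide, 21 deep, open below. Hung, it may tip 0.1 rad.
- basket_grip (a point): Point in the basket's black grip, at (-20, 0, 125) mm in the basket's frame, same axes. The grip is an upright block 18 mm thick (basket x), 60 mm long (basket y), z 100 to 142 mm, standing on the flat top strip of the hook (x -49 to -5, top at z 100); pinch it across its thickness.
- hook_slot (a point): Point of the basket's hook: the middle of the slot, on the underside of the bend, at (-39, 0, 96) mm in the basket's frame, same axes. When the basket hangs, this point lies on the top edge of the tank wall.
- tank: Wax melter, fixed: open rectangular thin steel tank, 170 (x) x 220 (y) mm outside, 125 mm high, walls 4 mm, empty, floor 4 mm thick, in a grey jacket 200 x 250 mm that reaches only to z 85 mm. Origin: centre of its underside, on the table, z up; -x is its near long side, towards the robot. Stands left or right, turned up to 0.3 rad.
- near_rim (a point): Middle of the top edge of the tank's near long wall (the one towards the robot), at (-83, 0, 125) mm in the tank's frame, on the mid-line of the 4 mm wall; same axes as the tank: x points into the tank, y along the rim.
- console: Melter console, fixed, on the other side from the tank: white box 150 (x) x 200 (y) mm, keypad sloping 35 degrees, facing up and towards the robot (-x). Origin: centre of underside, z up. Keys at x -20, z 90 mm. Over it a wooden shelf with two tins, underside z 245, tins' tops z 282, front edge x -8: a gripper pointing straight down cannot get at the keys; come square to the keypad. Yaw up to 0.3 rad.
- long_key: Start key: the long middle one of three grey membrane keys in a row on the console, 64 (y) x 32 (x) mm. Origin: centre of its top face, 3 mm proud; z out of the keypad (35 degrees from vertical, towards the robot), x up the slope. Gives from 2 N, stops dead after 2 mm at 8 N. Switches when a finger presses it with over 5 N for 0.3 s unbroken; over 40 N damages it.
- square_key_l: Small square membrane key, 26 x 26 mm, 75 mm to the left (+y) of the middle of the long key, same axes. Not to be pressed.
- square_key_r: Small square membrane key, 26 x 26 mm, 75 mm to the right (-y) of the middle of the long key, same axes. Not to be pressed.
- candle_a: White jar candle, 60 mm across, 80 mm high, loose, on the robot's side of the basket, to the left. Origin at the centre of its underside.
- candle_b: White jar candle, 60 mm across, 80 mm high, loose, on the robot's side of the basket, to the right. Origin at the centre of its underside.
- candle_c: White jar candle, 80 mm across, 90 mm high, loose, beyond the basket, between the machines. Origin at the centre of its underside.
There are look-alikes about, which are no part of the job. Leave any yellow look-alike of the basket alone.

How it is judged:
By the outcome, as a careful person would: the job done as asked, in the order asked, and still so for the second after the job is handed in, with the robot touching nothing.
It also fails if it takes over 64 s, if anything falls off the work surface, if the arm or the gripper's body presses on something with over 40 N, if the wrist force passes 120 N, or if a joint passes its speed limit or range.

ROBOT

A 6-joint arm with a two-finger parallel gripper is mounted at the origin on the work surface. World frame = base frame: x ahead of the robot, y to its left, z up, the work surface at z = 0. Lengths are in m, angles in rad, forces in N, time in s.
With the tool pointing down it reaches from about 0.4 to 0.825 m from the base axis. Payload 7 kg.
Tool frame: the origin (TCP) lies midway between the tips of the shut fingers; the grasp point (between the pads) lies hold_point_z behind it (hold_point_z is the distance from the TCP to the grasp point, in m); z points along the fingers, y is the line along which they close (so a half turn about z gives the same grasp; the last joint's range is limited). The gripper opens to 88 mm and grips with 3 to 60 N. Pads are 19 mm wide; open, the fingers measure 130 mm over their backs; the gripper's body (78 mm by 193 mm) begins 47 mm behind the grasp point.
Start: joints at [1.596, 0.359, 0.012, 0, -1.224, -0.288], TCP at [0.175, 0.652, 0.227] pointing down, gripper open.
Joint ranges: [-3.07, 3.07], [-1.43, 2.12], [-1.02, 1.25], [-3.03, 1.67], [-3.05, -0], [-3.03, 3.03]. Speed limits (rad/s): [2.39, 2.39, 3.01, 3.14, 3.14, 3.14].

INTERFACE

Orientations are given as [roll, pitch, yaw] about the fixed x, y, z axes, in that order (R = Rz(yaw) Ry(pitch) Rx(roll)).
In Python, from station import * gives the robot as it stands.
- The arm moves only by the tool apply_moves, never from a script. Its argument "steps" is a list of rows, each an object with "translation": the shift along the world's x, y, z scaled (see below), a list of three; "rotation": the turn, a rotation vector about the world's x, y, z scaled (see below), a list of three. A call has exactly 10 rows; each row is the pose to reach, as a shift and turn from the pose commanded when the call began; what a row does not reach only later rows make up. The controller multiplies each number of a shift by 250 mm and each number of a turn by 30 degrees. A row lasts 1/12 s, in which the tool goes at most 41.7 mm and 7.16 degrees, less where a joint would pass 70% of its speed; a pose out of reach is approached as far as the arm can. A call with a number of a shift or a turn outside -1 to 1 is refused whole. A call with a gripper value outside its range is refused whole. "jaw" is the closure, from -1 (fully open) to 1 (shut), so that 0 is half open, set as the call begins (left out, the last holds). The fingers move at their own pace and stop on an object; "newtons" is the grip in N (left out, the last holds). Time passes only in rows, so rows that repeat a pose let the fingers close, or fill a call up. It gives the time, the measured TCP pose, the force, the opening and the grip force at its end, in the units of the state.
- get_state(): the state, without advancing time (a new reading comes with each control period).
- grab_frame(name): name is "side" or "top"; returns the picture (400x640x3 uint8, blue, green, red); there is no depth.
- camera_model(name): a dict with "fx", "fy", "cx", "cy" (pixels), "xyz" and "rotation" of the camera in the world. Camera axes: x right, y down, z forward; pixel columns grow to the right and rows downward; lengths in m; the calibration is good to about 2 mm. A picture is of the moment at which its call begins. camera_model takes no time and is no camera call.
- job_done(): hands the job in; it is judged then, once.
The state is a dict: "t": time; "q": joint angles; "qd": joint speeds; "joint_efforts": joint torques, N m; "eef_pos": TCP position; "ee_rot": TCP orientation; "force": force on the tool from outside, world axes, zero at the start; "moment": the same for the moment, N m; "width": finger opening in m; "gripper_force": force on a finger pad.
Only numpy, scipy, OpenCV 4.12 (cv2) and the standard library are available. Lean on these libraries where they do the work, as an engineer would, in place of code of your own. Each camera call takes 0.05 s, during which the arm holds its last target. There are 200 camera calls.

## Working session

There is one attempt and no reset: what is moved stays moved. The work goes in short steps, Python scripts to look and compute and a tool call to move; the robot and the scene stay as the last step left them, time stands still between calls to the robot, and variables do not carry over. Pictures are saved under pics/ and viewed, at most 10 in all, crops included, and the job is handed in when it is done.

Besides the shell and the picture viewer there is one more tool, called after "Request:" by a JSON object that holds its "api" and its "payload", one argument or row to a line. apply_moves: Moves the arm, as the interface text tells. Shifts and turns lie within -1 to 1; 1 stands for 250 mm of shift or 30 degrees of turn. Its arguments: {"type":"object","properties":{"steps":{"type":"array"},"jaw":{"type":"number"},"newtons":{"type":"number"}},"required":["steps"]}

```bash
ls; mkdir -p pics; python3 - <<'E'
from station import *
import cv2
for n in("side","top"):
    cv2.imwrite(f"pics/{n}0.png",grab_frame(n)); print(n,camera_model(n))
s=get_state();print(s)
E
```

```text
pics
side {'fx': 410.776721103855, 'fy': 410.776721103855, 'cx': 323.5528406604136, 'cy': 206.3802931514473, 'xyz': array([0.20688139, 0.66137421, 0.76975361]), 'rotation': array([-2.29998131,  0.00442576, -2.71100941])}
top {'fx': 516.655873426359, 'fy': 516.655873426359, 'cx': 323.8786897050618, 'cy': 198.18742732922362, 'xyz': array([0.39526791, 0.02276171, 1.53275322]), 'rotation': array([-3.0631412 , -0.02057178, -1.55774651])}
{'t': 0.1, 'q': array([ 1.59611993e+00,  3.59312783e-01,  1.11465150e-02, -3.09922455e-04,
       -1.22411677e+00, -2.88117447e-01]), 'qd': array([-0.0011117 , -0.00203625,  0.00074517,  0.00117016,  0.00113087,
        0.00049973]), 'joint_efforts': array([-1.14977578e-03, -5.84166741e+01,  2.93750274e+01,  7.01546699e+00,
        1.01659991e-02, -5.35720562e-05]), 'eef_pos': array([0.17525223, 0.65138925, 0.22571602]), 'ee_rot': array([ 3.14008443e+00, -1.43130865e-04, -2.62899255e-01]), 'force': array([-0.63447398, -0.42226505,  0.49103289]), 'moment': array([ 0.00386162, -0.00546583, -0.04120374]), 'gripper_force': 0.0, 'width': 0.08746750279927805}
```

View pics/side0.png

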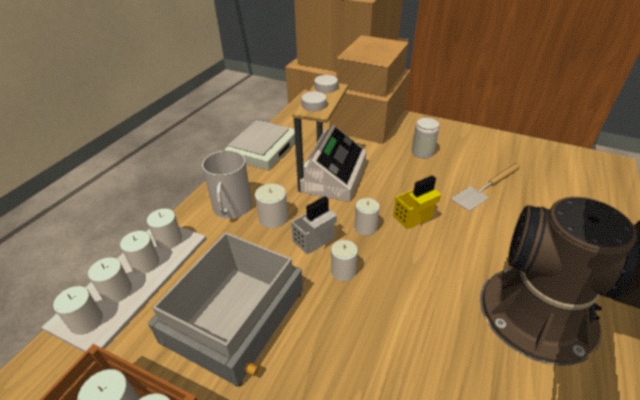

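View pics/top0.png

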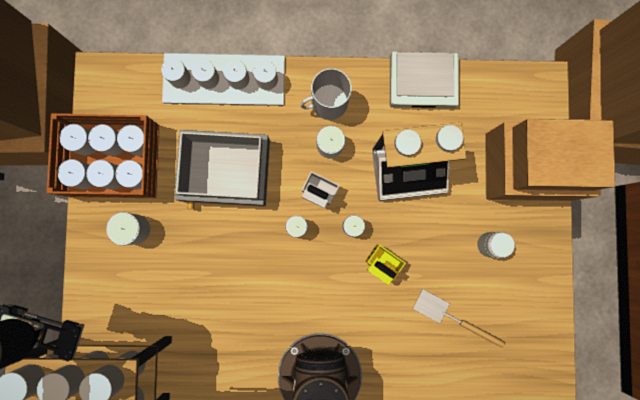

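Side view: the steel basket is at (315,228) with its black grip at (318,208), the yellow look-alike at (417,205), the tank at (230,300) and the console at (335,160). Top view: basket (321,190), yellow look-alike (386,265), candles at (296,227), (354,227) and (331,140), tank (222,167), console keypad (413,176). I choose the bare steel basket and check it in a close crop.

```bash
python3 - <<'E'
import cv2,numpy as np
t=cv2.imread('pics/top0.png');s=cv2.imread('pics/side0.png')
def crop(im,u,v,w,h,k):
    c=cv2.resize(im[v:v+h,u:u+w],None,fx=k,fy=k,interpolation=cv2.INTER_CUBIC)
    for i in range(0,w,10):
        cv2.line(c,(i*k,0),(i*k,6 if i%50 else 14),(0,0,255),1)
        if i%20==0: cv2.putText(c,str(u+i),(i*k,20),0,.35,(0,0,255),1)
    for i in range(0,h,10):
        cv2.line(c,(0,i*k),(6,i*k),(0,0,255),1)
        if i%20==0 and i: cv2.putText(c,str(v+i),(8,i*k+4),0,.35,(0,0,255),1)
    return c
a=np.hstack([crop(t,280,160,80,60,5),crop(t,370,130,80,60,5)])
b=np.hstack([crop(s,280,190,80,60,5),crop(s,295,120,80,60,5)])
cv2.imwrite('pics/c1.png',np.vstack([a,b]))
cv2.imwrite('pics/c2.png',np.hstack([crop(t,165,120,110,95,4)[:, :440],crop(s,145,225,170,150,2)]) if 0 else crop(t,165,120,110,95,7))
cv2.imwrite('pics/c3.png',crop(s,145,225,170,150,4))
E
```

```text
(no output)
```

View pics/c1.png

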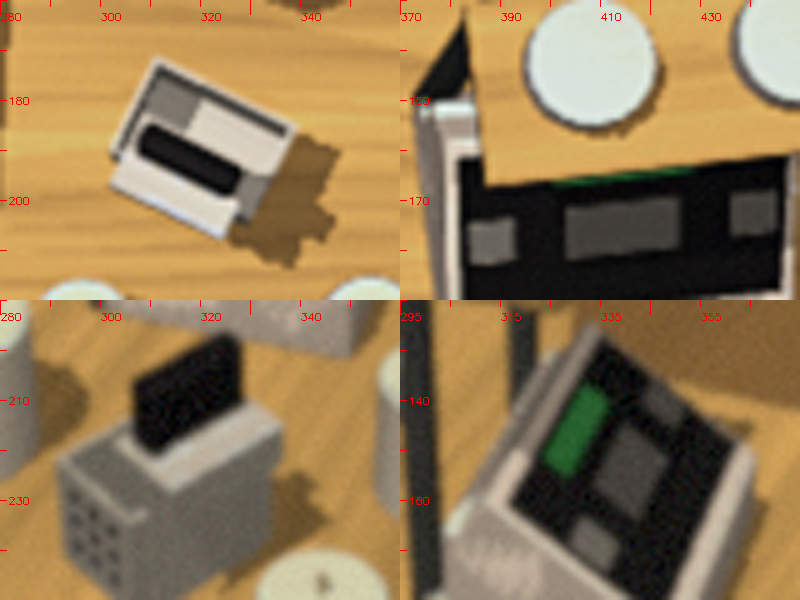

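View pics/c2.png

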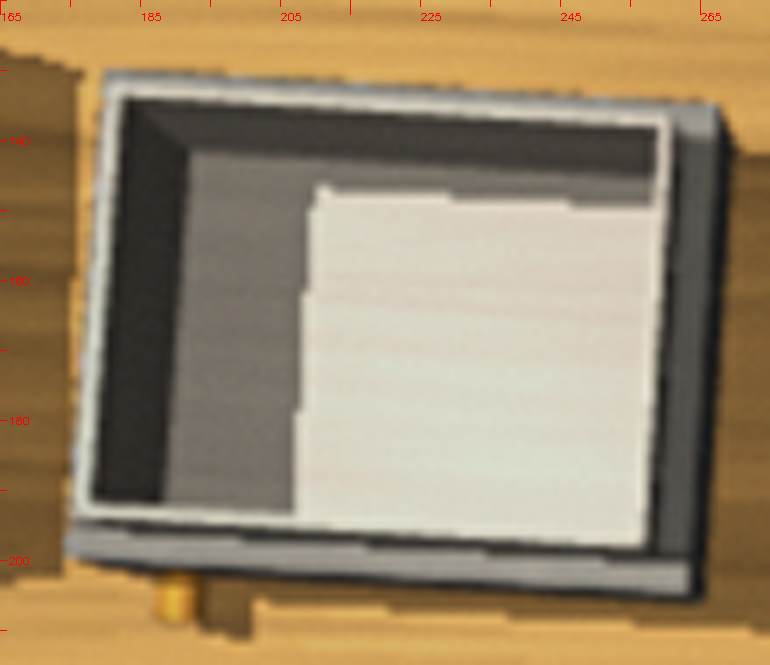

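View pics/c3.png

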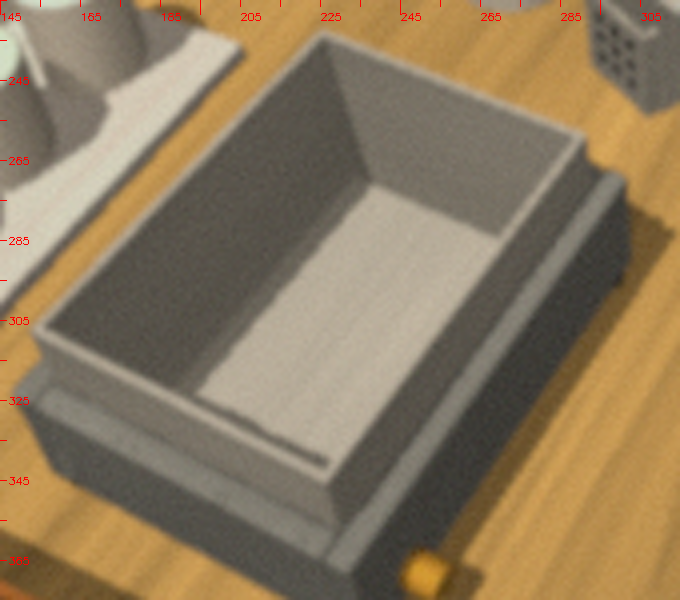

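The crops confirm the steel basket: its lip strip faces lower left, and its lower edge runs from top pixel (301.6,197) to (324.4,207.6). The tank rim corners and the keys are crisp. Next I fit poses to both views.

```bash
cat > h.py <<'E'
import numpy as np
from scipy.spatial.transform import Rotation as R
from scipy.optimize import least_squares
from station import *
def proj(n,P):
    c=camera_model(n); r=R.from_euler('xyz',c['rotation'])
    p=r.inv().apply(np.atleast_2d(P)-c['xyz']); return np.c_[c['fx']*p[:,0]/p[:,2]+c['cx'],c['fy']*p[:,1]/p[:,2]+c['cy']]
def px(x,y,u,v,k): return [(x+.5)/k-.5+u,(y+.5)/k-.5+v]
def fit(name,obs,x0,zfree=True):
    # obs: (cam, point in body mm, pixel)
    def res(p):
        r=R.from_euler('z',p[3]); out=[]
        for n in('side','top'):
            o=[a for a in obs if a[0]==n]
            if o: out.append(proj(n,r.apply(np.array([a[1] for a in o])/1000.)+p[:3])-np.array([a[2] for a in o]))
        return np.vstack(out).ravel()
    f=lambda p: np.r_[res(p),(p[2]-x0[2])/.002]
    s=least_squares(f,x0,loss='soft_l1',f_scale=1.)
    print(name,s.x.round(4)); print(np.round(res(s.x).reshape(-1,2),1).tolist()); return s.x
E
python3 - <<'E'
from h import *
T=lambda x,y:px(x,y,165,120,7); S=lambda x,y:px(x,y,145,225,4)
fit('tank',[('top',(-81,106,125),T(90,503)),('top',(-81,-106,125),T(645,548)),('top',(85,-110,125),T(672,116)),('top',(81,106,125),T(122,97)),('top',(81,-106,125),T(660,128)),('top',(-85,110,125),T(75,515)),
('side',(-85,-110,125),S(583,135)),('side',(-85,110,125),S(330,485)),('side',(85,110,125),S(38,328)),('side',(85,-110,125),S(325,33))],[.45,.28,0,0])
T=lambda x,y:px(x,y,280,160,5); S=lambda x,y:px(x,y,280,190,5)
fit('basket',[('top',(-49,35,100),T(108,185)),('top',(-49,-35,100),T(222,238)),('top',(30,45,70),T(157,60)),('top',(30,-45,70),T(297,127)),('top',(-20,0,142),T(189,160)),
('side',(-49,35,100),S(172,187)),('side',(-49,-35,100),S(282,130)),('side',(-5,35,100),S(118,140)),('side',(30,45,70),S(58,160))],[.43,.03,0,-.43])
T=lambda x,y:px(x-400,y,370,130,5); S=lambda x,y:px(x-400,y-300,295,120,5)
c,s=np.cos(np.radians(35)),np.sin(np.radians(35))
K=lambda a,b:(-20+a*c,b,90+a*s)
fit('console',[('top',K(0,75),T(492,242)),('top',K(0,-75),T(753,214)),('top',K(16,32),T(565,208)),('top',K(16,-32),T(680,197)),('top',K(-16,-32),T(680,250)),('top',K(-16,32),T(565,260)),
('side',K(16,-32),S(630,425)),('side',K(-16,-32),S(667,455)),('side',K(-16,32),S(640,522)),('side',K(16,32),S(595,480)),('side',K(0,75),S(594,543)),('side',K(0,-75),S(665,403))],[.46,-.2,0,0])
# candles (top centre)
def at(n,uv,z):
    cm=camera_model(n);r=R.from_euler('xyz',cm['rotation']);d=r.apply([(uv[0]-cm['cx'])/cm['fx'],(uv[1]-cm['cy'])/cm['fy'],1]);return (cm['xyz']+d*(z-cm['xyz'][2])/d[2]).round(3)
print(at('top',(296,227),.08),at('top',(354,226),.08),at('top',(331,139),.09),at('top',(386,265),.08))
E
```

```text
tank [ 0.5935  0.2851 -0.0016 -0.0435]
[[1.5, -0.0], [-0.3, -0.6], [-1.4, 0.5], [-0.3, -1.0], [-0.1, 0.7], [-1.5, -1.2], [0.2, 0.6], [0.0, 0.1], [0.3, 0.3], [0.5, 0.4]]
basket [ 0.5409  0.0048 -0.0006 -0.4439]
[[0.1, 0.8], [0.8, -1.1], [-0.8, 0.2], [-0.2, -0.6], [0.1, 0.1], [-0.1, 0.6], [-0.2, -0.4], [0.1, 0.1], [-0.0, -0.1]]
console [ 5.972e-01 -2.569e-01 -3.000e-04  1.188e-01]
[[-0.8, -0.4], [0.2, 0.4], [-0.4, -0.9], [-0.1, 0.5], [0.1, 0.0], [0.3, -0.2], [-0.2, 0.1], [0.2, 0.3], [0.3, 0.4], [-0.1, 0.2], [-0.4, -0.4], [0.3, -0.1]]
[0.428 0.072 0.08 ] [ 0.433 -0.091  0.08 ] [ 0.677 -0.023  0.09 ] [ 0.325 -0.182  0.08 ]
```

Request:
{"api": "apply_moves", "payload": {
  "steps": [
    {"translation": [0.035,-0.064,0.02],"rotation": [0,0,-0.1]},
    {"translation": [0.07,-0.128,0.04],"rotation": [0,0,-0.2]},
    {"translation": [0.105,-0.192,0.06],"rotation": [0,0,-0.3]},
    {"translation": [0.14,-0.256,0.08],"rotation": [0,0,-0.4]},
    {"translation": [0.175,-0.32,0.1],"rotation": [0,0,-0.5]},
    {"translation": [0.21,-0.384,0.1],"rotation": [0,0,-0.6]},
    {"translation": [0.245,-0.448,0.1],"rotation": [0,0,-0.7]},
    {"translation": [0.28,-0.512,0.1],"rotation": [0,0,-0.8]},
    {"translation": [0.315,-0.576,0.1],"rotation": [0,0,-0.9]},
    {"translation": [0.35,-0.64,0.1],"rotation": [0,0,-1]}
  ],
  "jaw": -1,
  "newtons": 25
}}

```text
t: 0.93
eef_pos: [0.2631, 0.4907, 0.2512]
ee_rot: [3.141, -0.0, -0.789]
force: [0.1, 0.5, 1.2]
width: 0.0876
gripper_force: 0.0
```

Request:
{"api": "apply_moves", "payload": {
  "steps": [
    {"translation": [0.05,-0.095,0],"rotation": [0,0,-0.1]},
    {"translation": [0.1,-0.19,0],"rotation": [0,0,-0.2]},
    {"translation": [0.15,-0.285,0],"rotation": [0,0,-0.3]},
    {"translation": [0.2,-0.38,0],"rotation": [0,0,-0.4]},
    {"translation": [0.25,-0.475,0],"rotation": [0,0,-0.5]},
    {"translation": [0.3,-0.57,0],"rotation": [0,0,-0.6]},
    {"translation": [0.35,-0.665,0],"rotation": [0,0,-0.7]},
    {"translation": [0.4,-0.76,0],"rotation": [0,0,-0.8]},
    {"translation": [0.45,-0.855,0],"rotation": [0,0,-0.9]},
    {"translation": [0.5,-0.95,0],"rotation": [0,0,-1]}
  ]
}}

```text
t: 1.77
eef_pos: [0.388, 0.2529, 0.2514]
ee_rot: [3.141, 0.0, -1.312]
force: [0.3, 1.0, -0.2]
width: 0.0881
gripper_force: 0.0
```

Request:
{"api": "apply_moves", "payload": {
  "steps": [
    {"translation": [0.05,-0.09,0],"rotation": [0,0,-0.1]},
    {"translation": [0.1,-0.18,0],"rotation": [0,0,-0.2]},
    {"translation": [0.15,-0.27,0],"rotation": [0,0,-0.3]},
    {"translation": [0.2,-0.36,0],"rotation": [0,0,-0.4]},
    {"translation": [0.25,-0.45,0],"rotation": [0,0,-0.5]},
    {"translation": [0.3,-0.54,0],"rotation": [0,0,-0.6]},
    {"translation": [0.35,-0.63,0],"rotation": [0,0,-0.7]},
    {"translation": [0.4,-0.72,0],"rotation": [0,0,-0.8]},
    {"translation": [0.45,-0.81,0],"rotation": [0,0,-0.9]},
    {"translation": [0.5,-0.9,0],"rotation": [0,0,-1]}
  ]
}}

```text
t: 2.6
eef_pos: [0.5131, 0.028, 0.2514]
ee_rot: [3.141, -0.0, -1.836]
force: [-0.1, 0.9, 0.7]
width: 0.0874
gripper_force: 0.0
```

```bash
python3 - <<'E'
import station
from h import *
s=get_state();print(s['t'],s['eef_pos'],s['ee_rot'],s['q'].round(2),getattr(station,'hold_point_z','?'),[n for n in dir(station) if n[0]!='_'])
E
```

```text
2.6 [0.51309168 0.02800595 0.25135222] [ 3.14120867e+00 -8.38743031e-05 -1.83625903e+00] [ 0.44  0.08 -0.3  -0.   -1.2  -0.7 ] 0.0188 ['Unreachable', 'camera_model', 'get_state', 'grab_frame', 'hold_point_z', 'job_done']
```

Request:
{"api": "apply_moves", "payload": {
  "steps": [
    {"translation": [0.01,-0.015,0],"rotation": [0,0,-0.1]},
    {"translation": [0.02,-0.03,0],"rotation": [0,0,-0.2]},
    {"translation": [0.03,-0.045,0],"rotation": [0,0,-0.3]},
    {"translation": [0.039,-0.058,-0.08],"rotation": [0,0,-0.342]},
    {"translation": [0.039,-0.058,-0.18],"rotation": [0,0,-0.342]},
    {"translation": [0.039,-0.058,-0.28],"rotation": [0,0,-0.342]},
    {"translation": [0.039,-0.058,-0.38],"rotation": [0,0,-0.342]},
    {"translation": [0.039,-0.058,-0.47],"rotation": [0,0,-0.342]},
    {"translation": [0.039,-0.058,-0.54],"rotation": [0,0,-0.342]},
    {"translation": [0.039,-0.058,-0.575],"rotation": [0,0,-0.342]}
  ]
}}

```text
t: 3.43
eef_pos: [0.521, 0.0143, 0.1052]
ee_rot: [3.139, -0.003, -2.013]
force: [-0.2, -0.7, 0.2]
width: 0.0875
gripper_force: 0.0
```

Request:
{"api": "apply_moves", "payload": {
  "steps": [
    {"translation": [0,0,0],"rotation": [0,0,0]},
    {"translation": [0,0,0],"rotation": [0,0,0]},
    {"translation": [0,0,0],"rotation": [0,0,0]},
    {"translation": [0,0,0],"rotation": [0,0,0]},
    {"translation": [0,0,0],"rotation": [0,0,0]},
    {"translation": [0,0,0],"rotation": [0,0,0]},
    {"translation": [0,0,0],"rotation": [0,0,0]},
    {"translation": [0,0,0],"rotation": [0,0,0]},
    {"translation": [0,0,0],"rotation": [0,0,0]},
    {"translation": [0,0,0],"rotation": [0,0,0]}
  ],
  "jaw": 1,
  "newtons": 30
}}

```text
t: 4.27
eef_pos: [0.5226, 0.0148, 0.1078]
ee_rot: [-3.142, 0.0, -2.013]
force: [-0.3, 0.1, 0.1]
width: 0.0268
gripper_force: 0.0
```

Request:
{"api": "apply_moves", "payload": {
  "steps": [
    {"translation": [0,0,0],"rotation": [0,0,0]},
    {"translation": [0,0,0],"rotation": [0,0,0]},
    {"translation": [0,0,0],"rotation": [0,0,0]},
    {"translation": [0,0,0],"rotation": [0,0,0]},
    {"translation": [0,0,0],"rotation": [0,0,0]},
    {"translation": [0,0,0],"rotation": [0,0,0]},
    {"translation": [0,0,0.02],"rotation": [0,0,0]},
    {"translation": [0,0,0.04],"rotation": [0,0,0]},
    {"translation": [0,0,0.06],"rotation": [0,0,0]},
    {"translation": [0,0,0.08],"rotation": [0,0,0]}
  ]
}}

```text
t: 5.1
eef_pos: [0.5224, 0.0147, 0.1282]
ee_rot: [3.141, -0.0, -2.013]
force: [-0.7, -0.7, -5.0]
width: 0.0177
gripper_force: 30.0
```

Request:
{"api": "apply_moves", "payload": {
  "steps": [
    {"translation": [0,0,0.05],"rotation": [0,0,0]},
    {"translation": [0,0,0.13],"rotation": [0,0,0]},
    {"translation": [0,0,0.22],"rotation": [0,0,0]},
    {"translation": [0,0,0.31],"rotation": [0,0,0]},
    {"translation": [0,0,0.4],"rotation": [0,0,0.05]},
    {"translation": [0,0.02,0.48],"rotation": [0,0,0.12]},
    {"translation": [0,0.05,0.54],"rotation": [0,0,0.2]},
    {"translation": [0.01,0.1,0.57],"rotation": [0,0,0.29]},
    {"translation": [0.01,0.17,0.57],"rotation": [0,0,0.37]},
    {"translation": [0.01,0.24,0.57],"rotation": [0,0,0.45]}
  ]
}}

```text
t: 5.93
eef_pos: [0.5251, 0.0752, 0.2714]
ee_rot: [-3.141, 0.001, -1.776]
force: [-0.8, 0.9, -5.7]
width: 0.018
gripper_force: 30.0
```

Request:
{"api": "apply_moves", "payload": {
  "steps": [
    {"translation": [0.002,0.08,0],"rotation": [0,0,0.06]},
    {"translation": [0.005,0.17,0],"rotation": [0,0,0.12]},
    {"translation": [0.008,0.27,0],"rotation": [0,0,0.18]},
    {"translation": [0.01,0.38,0],"rotation": [0,0,0.24]},
    {"translation": [0.012,0.49,0],"rotation": [0,0,0.28]},
    {"translation": [0.015,0.6,0],"rotation": [0,0,0.312]},
    {"translation": [0.018,0.7,0],"rotation": [0,0,0.312]},
    {"translation": [0.019,0.78,0],"rotation": [0,0,0.312]},
    {"translation": [0.019,0.83,0],"rotation": [0,0,0.312]},
    {"translation": [0.019,0.85,0],"rotation": [0,0,0.312]}
  ]
}}

```text
t: 6.77
eef_pos: [0.5297, 0.2889, 0.27]
ee_rot: [3.141, -0.0, -1.613]
force: [1.0, -0.8, -3.8]
width: 0.0179
gripper_force: 30.0
```

```bash
python3 - <<'E'
from h import *
import cv2
a,b=grab_frame('top'),grab_frame('side')
cv2.imwrite('pics/top1.png',a);cv2.imwrite('pics/side1.png',b)
k=5
c1=cv2.resize(a[125:210,170:270],None,fx=4,fy=4,interpolation=2); c2=cv2.resize(b[190:340,140:340],None,fx=4,fy=4,interpolation=2)
cv2.imwrite('pics/v1.png',c2)
s=get_state();print(s['t'],s['eef_pos'],s['ee_rot'],s['q'].round(2))
E
```

```text
6.8667 [0.52965467 0.28752556 0.27002255] [ 3.14098815e+00 -6.60492422e-04 -1.61301045e+00] [ 0.82  0.22 -0.09 -0.   -1.27 -0.86]
```

View pics/v1.png

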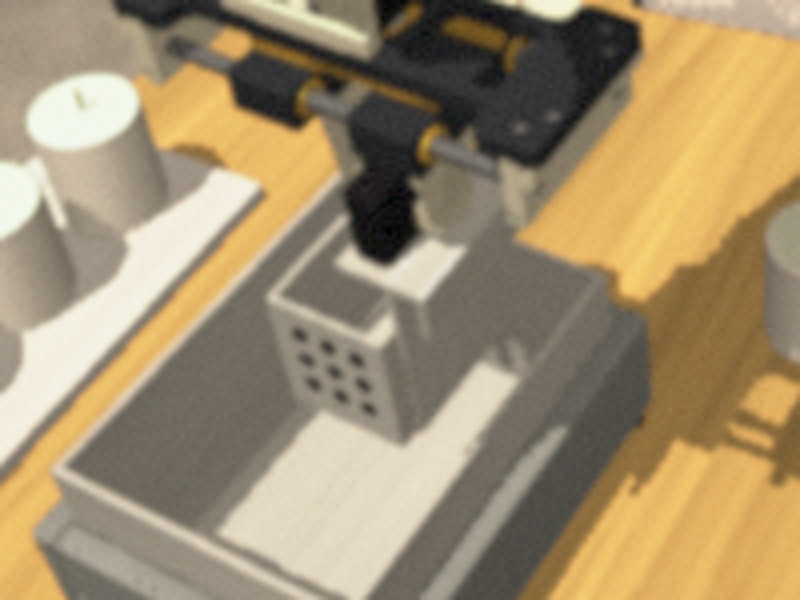

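The basket hangs upright over the tank, clear of the rim. Its perforated +y face is at side pixels (207–241, 264–300), and the lip corner is near (245,265). I'll fit the pose held in the hand against the rim.

```bash
python3 - <<'E'
from h import *
S=lambda x,y:px(x,y,140,190,4)
p=fit('basket',[('side',(-49,35,100),S(420,300)),('side',(-5,35,100),S(338,262)),('side',(30,45,70),S(268,297)),('side',(30,45,0),S(300,402)),('side',(-30,45,0),S(402,442)),('side',(-49,-35,100),S(465,248))],[.548,.287,.162,-.0435])
q=np.array([.5495,.287,.162,-.0435]); f=lambda p,a:R.from_euler('z',p[3]).apply(a)+p[:3]
tank=np.array([.5935,.2851,0,-.0435])
for b in(p,q): print('slot in tank frame',R.from_euler('z',.0435).apply(f(b,[-.039,0,.096])-tank[:3]).round(4))
# tank from side only near-rim line and top only
S=lambda x,y:px(x,y,145,225,4);T=lambda x,y:px(x,y,165,120,7)
fit('tank side',[('side',(-85,-110,125),S(583,135)),('side',(-85,110,125),S(330,485)),('side',(85,110,125),S(38,328)),('side',(85,-110,125),S(325,33))],tank)
fit('tank top',[('top',(-81,106,125),T(90,503)),('top',(-81,-106,125),T(645,548)),('top',(85,-110,125),T(672,116)),('top',(81,106,125),T(122,97)),('top',(81,-106,125),T(660,128)),('top',(-85,110,125),T(75,515))],tank)
E
```

```text
basket [ 0.5489  0.2875  0.1611 -0.0617]
[[0.5, 0.5], [-0.8, 0.3], [-0.4, -0.1], [-0.9, -1.2], [0.3, 1.8], [13.6, -14.4]]
slot in tank frame [-0.0836  0.0011  0.2571]
slot in tank frame [-0.083 -0.     0.258]
tank side [ 0.5923  0.2855 -0.0009 -0.0437]
[[1.9, 0.1], [0.0, -0.3], [-1.2, 0.7], [-0.1, -1.0]]
tank top [ 5.939e-01  2.848e-01  1.000e-04 -4.360e-02]
[[-0.1, 0.5], [-1.4, -1.4], [0.2, 0.4], [-0.0, -0.2], [0.4, 0.0], [0.4, 0.2]]
```

Request:
{"api": "apply_moves", "payload": {
  "steps": [
    {"translation": [0,0,-0.03],"rotation": [0,0,0]},
    {"translation": [0,0,-0.08],"rotation": [0,0,0]},
    {"translation": [0,0,-0.14],"rotation": [0,0,0]},
    {"translation": [0,0,-0.2],"rotation": [0,0,0]},
    {"translation": [0,0,-0.26],"rotation": [0,0,0]},
    {"translation": [0,0,-0.32],"rotation": [0,0,0]},
    {"translation": [0,0,-0.36],"rotation": [0,0,0]},
    {"translation": [0,0,-0.39],"rotation": [0,0,0]},
    {"translation": [0,0,-0.4],"rotation": [0,0,0]},
    {"translation": [0,0,-0.4],"rotation": [0,0,0]}
  ]
}}

```text
t: 7.7
eef_pos: [0.5298, 0.2868, 0.17]
ee_rot: [3.141, -0.001, -1.614]
force: [-0.6, -0.7, -4.2]
width: 0.018
gripper_force: 30.0
```

Request:
{"api": "apply_moves", "payload": {
  "steps": [
    {"translation": [0,0,-0.01],"rotation": [0,0,0]},
    {"translation": [0,0,-0.02],"rotation": [0,0,0]},
    {"translation": [0,0,-0.03],"rotation": [0,0,0]},
    {"translation": [0,0,-0.04],"rotation": [0,0,0]},
    {"translation": [0,0,-0.05],"rotation": [0,0,0]},
    {"translation": [0,0,-0.06],"rotation": [0,0,0]},
    {"translation": [0,0,-0.07],"rotation": [0,0,0]},
    {"translation": [0,0,-0.08],"rotation": [0,0,0]},
    {"translation": [0,0,-0.08],"rotation": [0,0,0]},
    {"translation": [0,0,-0.08],"rotation": [0,0,0]}
  ]
}}

```text
t: 8.53
eef_pos: [0.5298, 0.2872, 0.1501]
ee_rot: [3.141, -0.0, -1.614]
force: [0.4, -1.0, -4.5]
width: 0.018
gripper_force: 30.0
```

Request:
{"api": "apply_moves", "payload": {
  "steps": [
    {"translation": [0,0,-0.008],"rotation": [0,0,0]},
    {"translation": [0,0,-0.016],"rotation": [0,0,0]},
    {"translation": [0,0,-0.024],"rotation": [0,0,0]},
    {"translation": [0,0,-0.03],"rotation": [0,0,0]},
    {"translation": [0,0,-0.035],"rotation": [0,0,0]},
    {"translation": [0,0,-0.04],"rotation": [0,0,0]},
    {"translation": [0,0,-0.045],"rotation": [0,0,0]},
    {"translation": [0,0,-0.05],"rotation": [0,0,0]},
    {"translation": [0,0,-0.05],"rotation": [0,0,0]},
    {"translation": [0,0,-0.05],"rotation": [0,0,0]}
  ]
}}

```text
t: 9.37
eef_pos: [0.5298, 0.2873, 0.1377]
ee_rot: [3.141, -0.0, -1.614]
force: [-0.1, 0.1, -4.1]
width: 0.018
gripper_force: 30.0
```

```bash
python3 - <<'E'
from h import *
import cv2
b=grab_frame('side');a=grab_frame('top')
cv2.imwrite('pics/v2.png',np.hstack([cv2.resize(b[200:340,170:320],None,fx=4,fy=4,interpolation=2)[:560,:], cv2.resize(a[140:210,190:240],None,fx=4,fy=8,interpolation=2)]))
s=get_state();print(s['t'],s['eef_pos'],s['force'])
E
```

```text
9.4667 [0.52991302 0.28733146 0.13789749] [ 0.35457392 -0.76503498 -4.78053353]
```

View pics/v2.png

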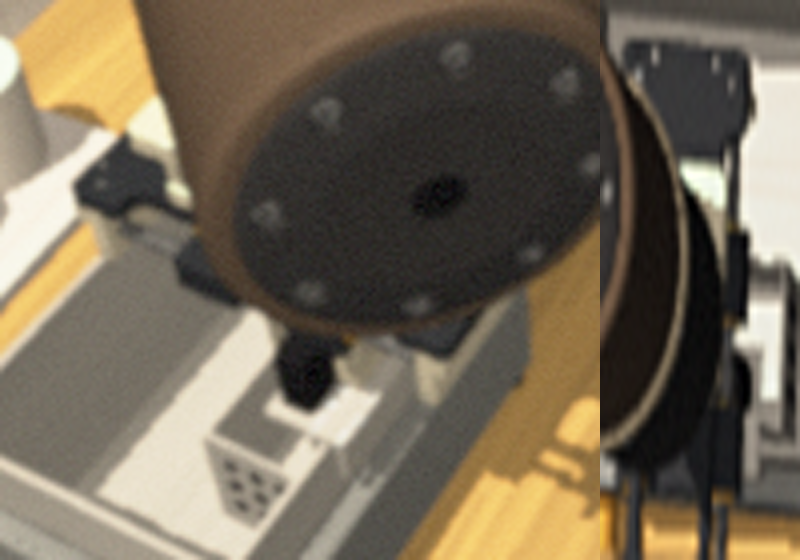

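Side view: the strip lies over the near rim (crop (330,415)), and the lip hangs outside the wall (crop (365,460)). I ease down until it rests.

Request:
{"api": "apply_moves", "payload": {
  "steps": [
    {"translation": [0,0,-0.001],"rotation": [0,0,0]},
    {"translation": [0,0,-0.002],"rotation": [0,0,0]},
    {"translation": [0,0,-0.003],"rotation": [0,0,0]},
    {"translation": [0,0,-0.004],"rotation": [0,0,0]},
    {"translation": [0,0,-0.005],"rotation": [0,0,0]},
    {"translation": [0,0,-0.006],"rotation": [0,0,0]},
    {"translation": [0,0,-0.007],"rotation": [0,0,0]},
    {"translation": [0,0,-0.008],"rotation": [0,0,0]},
    {"translation": [0,0,-0.008],"rotation": [0,0,0]},
    {"translation": [0,0,-0.008],"rotation": [0,0,0]}
  ]
}}

```text
t: 10.3
eef_pos: [0.5299, 0.2873, 0.1368]
ee_rot: [-3.141, 0.0, -1.613]
force: [-3.9, -1.3, 5.6]
width: 0.0176
gripper_force: 30.0
```

Request:
{"api": "apply_moves", "payload": {
  "steps": [
    {"translation": [0,0,0],"rotation": [0,0,0]},
    {"translation": [0,0,0],"rotation": [0,0,0]},
    {"translation": [0,0,0],"rotation": [0,0,0]},
    {"translation": [0,0,0],"rotation": [0,0,0]},
    {"translation": [0,0,0],"rotation": [0,0,0]},
    {"translation": [0,0,0],"rotation": [0,0,0]},
    {"translation": [0,0,0],"rotation": [0,0,0]},
    {"translation": [0,0,0],"rotation": [0,0,0]},
    {"translation": [0,0,0],"rotation": [0,0,0]},
    {"translation": [0,0,0],"rotation": [0,0,0]}
  ],
  "jaw": -0.1
}}

```text
t: 11.13
eef_pos: [0.5299, 0.2873, 0.1358]
ee_rot: [3.142, -0.0, -1.614]
force: [-0.1, -0.3, 0.2]
width: 0.0479
gripper_force: 0.0
```

Request:
{"api": "apply_moves", "payload": {
  "steps": [
    {"translation": [0,0,0.02],"rotation": [0,0,0]},
    {"translation": [0,0,0.05],"rotation": [0,0,0]},
    {"translation": [0,0,0.1],"rotation": [0,0,0]},
    {"translation": [0,0,0.17],"rotation": [0,0,0]},
    {"translation": [0,0,0.25],"rotation": [0,0,0]},
    {"translation": [0,0,0.33],"rotation": [0,0,0]},
    {"translation": [0,0,0.41],"rotation": [0,0,0]},
    {"translation": [0,0,0.49],"rotation": [0,0,0]},
    {"translation": [0,0,0.55],"rotation": [0,0,0]},
    {"translation": [0,0,0.6],"rotation": [0,0,0]}
  ]
}}

```text
t: 11.97
eef_pos: [0.5302, 0.2874, 0.2885]
ee_rot: [-3.14, 0.002, -1.614]
force: [-0.5, 0.5, 0.1]
width: 0.0484
gripper_force: 0.0
```

Request:
{"api": "apply_moves", "payload": {
  "steps": [
    {"translation": [-0.01,-0.05,0],"rotation": [0,0,-0.06]},
    {"translation": [-0.02,-0.12,0],"rotation": [0,0,-0.15]},
    {"translation": [-0.03,-0.2,0],"rotation": [0,0,-0.25]},
    {"translation": [-0.04,-0.28,0],"rotation": [0,0,-0.35]},
    {"translation": [-0.05,-0.36,0],"rotation": [0,0,-0.45]},
    {"translation": [-0.06,-0.44,0],"rotation": [0,0,-0.55]},
    {"translation": [-0.07,-0.52,0],"rotation": [0,0,-0.65]},
    {"translation": [-0.08,-0.6,0],"rotation": [0,0,-0.75]},
    {"translation": [-0.09,-0.67,0],"rotation": [0,0,-0.83]},
    {"translation": [-0.1,-0.74,0],"rotation": [0,0,-0.9]}
  ],
  "jaw": 1,
  "newtons": 20
}}

```text
t: 12.8
eef_pos: [0.5041, 0.1007, 0.2859]
ee_rot: [3.142, 0.0, -2.088]
force: [-0.2, -0.0, 1.3]
width: 0.0005
gripper_force: 0.0
```

Request:
{"api": "apply_moves", "payload": {
  "steps": [
    {"translation": [-0.01,-0.07,0],"rotation": [0,0,-0.09]},
    {"translation": [-0.02,-0.14,0],"rotation": [0,0,-0.18]},
    {"translation": [-0.03,-0.21,0],"rotation": [0,0,-0.27]},
    {"translation": [-0.04,-0.28,0],"rotation": [0,0,-0.36]},
    {"translation": [-0.05,-0.36,0],"rotation": [0,0,-0.45]},
    {"translation": [-0.06,-0.44,0],"rotation": [0,0,-0.54]},
    {"translation": [-0.07,-0.52,0],"rotation": [0,0,-0.63]},
    {"translation": [-0.08,-0.6,0],"rotation": [0,0,-0.72]},
    {"translation": [-0.09,-0.67,0],"rotation": [0,0,-0.81]},
    {"translation": [-0.1,-0.74,0],"rotation": [0,0,-0.9]}
  ]
}}

```text
t: 13.63
eef_pos: [0.4789, -0.084, 0.2859]
ee_rot: [3.142, 0.0, -2.56]
force: [-0.0, -0.5, -0.6]
width: 0.0006
gripper_force: 0.0
```

Request:
{"api": "apply_moves", "payload": {
  "steps": [
    {"translation": [-0.01,-0.07,0],"rotation": [0,0,-0.09]},
    {"translation": [-0.02,-0.14,0],"rotation": [0,0,-0.18]},
    {"translation": [-0.03,-0.21,0],"rotation": [0,0,-0.27]},
    {"translation": [-0.04,-0.28,0],"rotation": [0,0,-0.36]},
    {"translation": [-0.05,-0.36,0],"rotation": [0,0,-0.45]},
    {"translation": [-0.06,-0.44,0],"rotation": [0,0,-0.54]},
    {"translation": [-0.07,-0.52,0],"rotation": [0,0,-0.63]},
    {"translation": [-0.08,-0.6,0],"rotation": [0,0,-0.72]},
    {"translation": [-0.09,-0.67,0],"rotation": [0,0,-0.81]},
    {"translation": [-0.1,-0.74,0],"rotation": [0,0,-0.89]}
  ]
}}

```text
t: 14.47
eef_pos: [0.4538, -0.2688, 0.2859]
ee_rot: [3.141, -0.0, -3.026]
force: [0.3, 0.1, 0.4]
width: 0.0003
gripper_force: 0.0
```

```bash
cat > c.py <<'E'
from h import *
def goal(d):  # TCP d metres out of key
    psi=.1188; n=np.array([-np.sin(np.radians(35))*np.cos(psi),-np.sin(np.radians(35))*np.sin(psi),np.cos(np.radians(35))])
    k=np.array([.5773,-.2593,.09]); Rt=R.from_euler('z',psi)*R.from_euler('y',-35,degrees=True)*R.from_euler('x',np.pi)
    Rt=Rt*R.from_euler('z',np.pi)
    s=get_state(); r=Rt*R.from_euler('xyz',s['ee_rot']).inv()
    return s,((k+d*n-s['eef_pos'])/.25).round(3),(np.degrees(r.as_rotvec())/30).round(3),Rt.as_matrix().round(2)
E
python3 - <<'E'
from c import *
import cv2
s,t,r,M=goal(.08); print(s['t'],s['eef_pos'],s['ee_rot'],s['q'].round(2),s['width'],t,r);print(M)
b=grab_frame('side'); cv2.imwrite('pics/side3.png',b);cv2.imwrite('pics/v3.png',cv2.resize(b[200:350,145:345],None,fx=4,fy=4,interpolation=2))
E
```

```text
14.4667 [ 0.45382934 -0.26880751  0.28586196] [ 3.14149941e+00 -3.76066022e-05 -3.02601380e+00] [-0.16  0.08 -0.22 -0.   -1.28 -1.29] 0.00026666772557329573 [ 0.312  0.016 -0.521] [ 0.136 -1.159  0.006]
[[-0.81 -0.12  0.57]
 [-0.1   0.99  0.07]
 [-0.57 -0.   -0.82]]
```

View pics/v3.png

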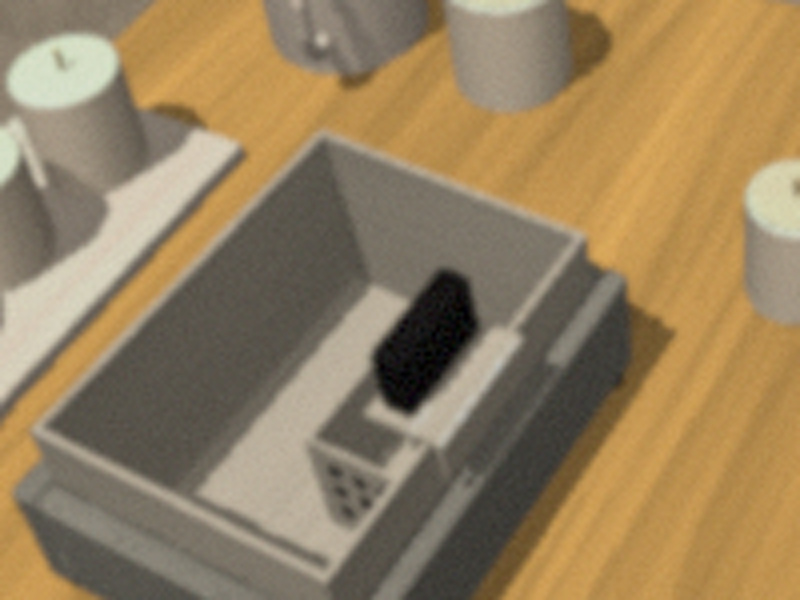

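The basket hangs on the near rim: the strip is over the wall at crop (470,390), the lip is outside at (445,465), and the candles are undisturbed. Next, tilt to the keypad.

Request:
{"api": "apply_moves", "payload": {
  "steps": [
    {"translation": [0,0,0],"rotation": [0.01,-0.08,0]},
    {"translation": [0,0,0],"rotation": [0.022,-0.19,0]},
    {"translation": [0,0,0],"rotation": [0.035,-0.3,0]},
    {"translation": [0,0,0],"rotation": [0.047,-0.4,0]},
    {"translation": [0,0,0],"rotation": [0.059,-0.5,0]},
    {"translation": [0,0,0],"rotation": [0.07,-0.6,0]},
    {"translation": [0,0,0],"rotation": [0.082,-0.7,0]},
    {"translation": [0,0,0],"rotation": [0.094,-0.8,0]},
    {"translation": [0,0,0],"rotation": [0.106,-0.9,0]},
    {"translation": [0,0,0],"rotation": [0.115,-0.98,0]}
  ]
}}

```text
t: 15.35
eef_pos: [0.4539, -0.2675, 0.286]
ee_rot: [-3.14, 0.52, -3.023]
force: [-0.8, -0.6, 0.3]
width: 0.0003
gripper_force: 0.0
```

```bash
python3 - <<'E'
from c import *
s,t,r,M=goal(.06); print(s['t'],s['eef_pos'],s['ee_rot'],s['q'].round(2),t,r)
E
```

```text
15.35 [ 0.45387604 -0.26748497  0.28601391] [-3.14002955  0.51975465 -3.02269126] [-0.34 -0.14 -0.41 -0.3  -0.84 -0.96] [ 0.357  0.016 -0.587] [ 0.023 -0.172  0.001]
```

Request:
{"api": "apply_moves", "payload": {
  "steps": [
    {"translation": [0.02,0,-0.04],"rotation": [0.01,-0.09,0]},
    {"translation": [0.06,0.003,-0.1],"rotation": [0.022,-0.172,0]},
    {"translation": [0.11,0.005,-0.18],"rotation": [0.022,-0.172,0]},
    {"translation": [0.16,0.007,-0.26],"rotation": [0.022,-0.172,0]},
    {"translation": [0.21,0.01,-0.34],"rotation": [0.022,-0.172,0]},
    {"translation": [0.26,0.012,-0.42],"rotation": [0.022,-0.172,0]},
    {"translation": [0.3,0.014,-0.49],"rotation": [0.022,-0.172,0]},
    {"translation": [0.335,0.015,-0.55],"rotation": [0.022,-0.172,0]},
    {"translation": [0.35,0.016,-0.575],"rotation": [0.022,-0.172,0]},
    {"translation": [0.357,0.016,-0.587],"rotation": [0.022,-0.172,0]}
  ]
}}

```text
t: 16.18
eef_pos: [0.5436, -0.2634, 0.1378]
ee_rot: [3.141, 0.606, -3.023]
force: [-0.5, 0.3, 0.2]
width: 0.0008
gripper_force: 0.0
```

```bash
python3 - <<'E'
from c import *
import cv2
b=grab_frame('side')
s,t,r,M=goal(.006); print(s['t'],s['eef_pos'],s['ee_rot'],s['force'],t,r,proj('side',s['eef_pos']))
cv2.imwrite('pics/v4.png',cv2.resize(b[90:210,270:410],None,fx=5,fy=5,interpolation=2)[:600])
E
```

```text
16.2333 [ 0.54383244 -0.26357271  0.13809971] [ 3.14116908  0.60609239 -3.02303178] [ 0.55356654 -0.48106776 -0.23076643] [ 0.12   0.015 -0.173] [ 0.    -0.009 -0.   ] [[353.02516003 141.16209742]]
```

View pics/v4.png

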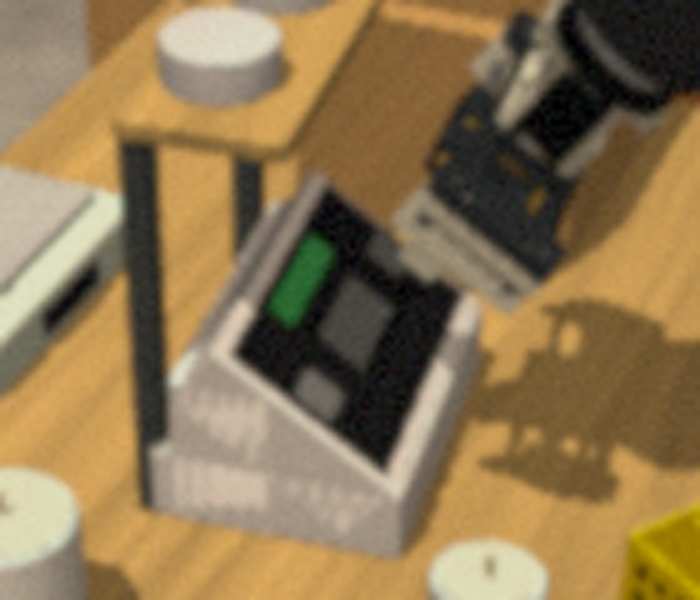

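The fingers stand square to the keypad with tips near crop (410,255), in line with the long key at (355,320) and clear of the shelf. I approach to 6 mm.

Request:
{"api": "apply_moves", "payload": {
  "steps": [
    {"translation": [0.012,0.0015,-0.017],"rotation": [0,0,0]},
    {"translation": [0.028,0.0035,-0.04],"rotation": [0,0,0]},
    {"translation": [0.045,0.0055,-0.065],"rotation": [0,0,0]},
    {"translation": [0.062,0.008,-0.09],"rotation": [0,0,0]},
    {"translation": [0.08,0.01,-0.115],"rotation": [0,0,0]},
    {"translation": [0.095,0.012,-0.137],"rotation": [0,0,0]},
    {"translation": [0.107,0.0135,-0.155],"rotation": [0,0,0]},
    {"translation": [0.115,0.0145,-0.166],"rotation": [0,0,0]},
    {"translation": [0.12,0.015,-0.173],"rotation": [0,0,0]},
    {"translation": [0.12,0.015,-0.173],"rotation": [0,0,0]}
  ]
}}

```text
t: 17.07
eef_pos: [0.5742, -0.2599, 0.0953]
ee_rot: [-3.141, 0.607, -3.022]
force: [-0.2, 0.9, 0.2]
width: 0.0002
gripper_force: 0.0
```

Request:
{"api": "apply_moves", "payload": {
  "steps": [
    {"translation": [0.0011,0.0001,-0.0016],"rotation": [0,0,0]},
    {"translation": [0.0023,0.0003,-0.0033],"rotation": [0,0,0]},
    {"translation": [0.0034,0.0004,-0.0049],"rotation": [0,0,0]},
    {"translation": [0.0046,0.0005,-0.0066],"rotation": [0,0,0]},
    {"translation": [0.0057,0.0007,-0.0082],"rotation": [0,0,0]},
    {"translation": [0.0068,0.0008,-0.0098],"rotation": [0,0,0]},
    {"translation": [0.008,0.001,-0.0115],"rotation": [0,0,0]},
    {"translation": [0.0091,0.0011,-0.0131],"rotation": [0,0,0]},
    {"translation": [0.0091,0.0011,-0.0131],"rotation": [0,0,0]},
    {"translation": [0.0091,0.0011,-0.0131],"rotation": [0,0,0]}
  ]
}}

```text
t: 17.9
eef_pos: [0.5764, -0.2597, 0.0925]
ee_rot: [-3.141, 0.607, -3.022]
force: [0.2, -0.1, 0.6]
width: 0.0009
gripper_force: 0.0
```

Request:
{"api": "apply_moves", "payload": {
  "steps": [
    {"translation": [0.0005,0,-0.0007],"rotation": [0,0,0]},
    {"translation": [0.001,0.0001,-0.0014],"rotation": [0,0,0]},
    {"translation": [0.0015,0.0002,-0.002],"rotation": [0,0,0]},
    {"translation": [0.002,0.0002,-0.0027],"rotation": [0,0,0]},
    {"translation": [0.0025,0.0003,-0.0035],"rotation": [0,0,0]},
    {"translation": [0.003,0.0003,-0.0042],"rotation": [0,0,0]},
    {"translation": [0.0034,0.0004,-0.0049],"rotation": [0,0,0]},
    {"translation": [0.0034,0.0004,-0.0049],"rotation": [0,0,0]},
    {"translation": [0.0034,0.0004,-0.0049],"rotation": [0,0,0]},
    {"translation": [0.0034,0.0004,-0.0049],"rotation": [0,0,0]}
  ]
}}

```text
t: 18.73
eef_pos: [0.5772, -0.2596, 0.0913]
ee_rot: [-3.141, 0.607, -3.022]
force: [-1.3, -0.7, -0.5]
width: 0.0002
gripper_force: 0.0
```

Request:
{"api": "apply_moves", "payload": {
  "steps": [
    {"translation": [0.0005,0,-0.0007],"rotation": [0,0,0]},
    {"translation": [0.001,0.0001,-0.0014],"rotation": [0,0,0]},
    {"translation": [0.0015,0.0002,-0.002],"rotation": [0,0,0]},
    {"translation": [0.002,0.0002,-0.0027],"rotation": [0,0,0]},
    {"translation": [0.0025,0.0003,-0.0035],"rotation": [0,0,0]},
    {"translation": [0.003,0.0003,-0.0042],"rotation": [0,0,0]},
    {"translation": [0.0034,0.0004,-0.0049],"rotation": [0,0,0]},
    {"translation": [0.0034,0.0004,-0.0049],"rotation": [0,0,0]},
    {"translation": [0.0034,0.0004,-0.0049],"rotation": [0,0,0]},
    {"translation": [0.0034,0.0004,-0.0049],"rotation": [0,0,0]}
  ]
}}

```text
t: 19.57
eef_pos: [0.5781, -0.2595, 0.0902]
ee_rot: [-3.141, 0.608, -3.022]
force: [-2.4, 1.1, 2.8]
width: 0.0007
gripper_force: 1.8
```

Request:
{"api": "apply_moves", "payload": {
  "steps": [
    {"translation": [0.0012,0.0001,-0.0016],"rotation": [0,0,0]},
    {"translation": [0.0023,0.0003,-0.0033],"rotation": [0,0,0]},
    {"translation": [0.0034,0.0004,-0.0049],"rotation": [0,0,0]},
    {"translation": [0.0046,0.0005,-0.0066],"rotation": [0,0,0]},
    {"translation": [0.0046,0.0005,-0.0066],"rotation": [0,0,0]},
    {"translation": [0.0046,0.0005,-0.0066],"rotation": [0,0,0]},
    {"translation": [0.0046,0.0005,-0.0066],"rotation": [0,0,0]},
    {"translation": [0.0046,0.0005,-0.0066],"rotation": [0,0,0]},
    {"translation": [0.0046,0.0005,-0.0066],"rotation": [0,0,0]},
    {"translation": [0.0046,0.0005,-0.0066],"rotation": [0,0,0]}
  ]
}}

```text
t: 20.4
eef_pos: [0.5789, -0.2594, 0.089]
ee_rot: [-3.141, 0.608, -3.022]
force: [-8.4, 1.6, 10.6]
width: 0.0003
gripper_force: 6.5
```

Request:
{"api": "apply_moves", "payload": {
  "steps": [
    {"translation": [0.0008,0.0001,-0.0012],"rotation": [0,0,0]},
    {"translation": [0.0015,0.0002,-0.002],"rotation": [0,0,0]},
    {"translation": [0.0015,0.0002,-0.002],"rotation": [0,0,0]},
    {"translation": [0.0015,0.0002,-0.002],"rotation": [0,0,0]},
    {"translation": [0.0015,0.0002,-0.002],"rotation": [0,0,0]},
    {"translation": [0.0015,0.0002,-0.002],"rotation": [0,0,0]},
    {"translation": [0.0015,0.0002,-0.002],"rotation": [0,0,0]},
    {"translation": [0.0015,0.0002,-0.002],"rotation": [0,0,0]},
    {"translation": [0.0015,0.0002,-0.002],"rotation": [0,0,0]},
    {"translation": [0.0015,0.0002,-0.002],"rotation": [0,0,0]}
  ]
}}

```text
t: 21.23
eef_pos: [0.579, -0.2594, 0.0889]
ee_rot: [-3.141, 0.608, -3.022]
force: [-12.1, 2.6, 15.6]
width: 0.0003
gripper_force: 10.0
```

Request:
{"api": "apply_moves", "payload": {
  "steps": [
    {"translation": [-0.01,-0.001,0.014],"rotation": [0,0,0]},
    {"translation": [-0.03,-0.004,0.043],"rotation": [0,0,0]},
    {"translation": [-0.06,-0.007,0.086],"rotation": [0,0,0]},
    {"translation": [-0.1,-0.012,0.144],"rotation": [0,0,0]},
    {"translation": [-0.15,-0.018,0.215],"rotation": [0,0,0]},
    {"translation": [-0.2,-0.024,0.287],"rotation": [0,0,0]},
    {"translation": [-0.25,-0.03,0.36],"rotation": [0,0,0]},
    {"translation": [-0.29,-0.034,0.42],"rotation": [0,0,0]},
    {"translation": [-0.31,-0.037,0.45],"rotation": [0,0,0]},
    {"translation": [-0.32,-0.038,0.46],"rotation": [0,0,0]}
  ]
}}

```text
t: 22.07
eef_pos: [0.4996, -0.2692, 0.2048]
ee_rot: [-3.139, 0.61, -3.021]
force: [-0.2, 0.3, 0.7]
width: 0.0003
gripper_force: 0.0
```

```bash
python3 - <<'E'
from h import *
import cv2
s=get_state();print(s['t'],s['eef_pos'],s['force'])
b=grab_frame('side'); cv2.imwrite('pics/v5.png',cv2.resize(b[90:390,140:440],None,fx=2,fy=2,interpolation=2))
E
```

```text
22.0667 [ 0.49956976 -0.26915103  0.20484039] [-0.15765952  0.29561681  0.7414331 ]
```

View pics/v5.png

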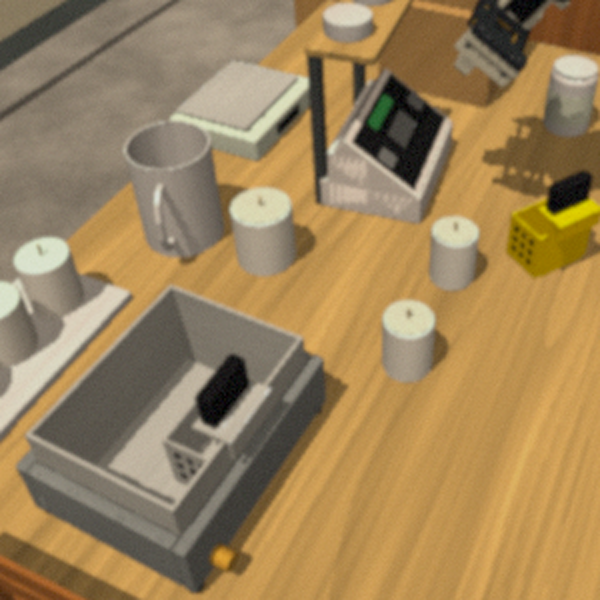

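The basket hangs on the near rim at crop (225,415). The three candles stand in place at (265,235), (455,255) and (408,340), and the hand is clear of the console at top right. I'm handing in.

```bash
python3 -c "
from station import *
print(job_done())"
```

```text
the job is handed in; nothing more can be done
None
```

The steel basket hangs over the near rim, the long key was held for over a second at up to about 20 N, the square keys and candles were left alone, and the job was handed in at about 22 s; the hand-in returned no verdict.

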